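# Wake the stock terminal

### The arm

A 7-joint arm with a two-finger parallel gripper is mounted at the origin on the work surface. World frame = base frame: x ahead of the robot, y to its left, z up, the work surface at z = 0. Lengths are in m, angles in rad, forces in N, time in s.
With the tool pointing down it reaches from about 0.4 to 0.875 m from the base axis. Payload 19.3 kg.
Tool frame: the origin (TCP) lies between the finger pads; the fingertips stand 17 mm ahead of it and the grasp point (between the pads) lies 2 mm behind it; z points along the fingers, y is the line along which they close (so a half turn about z gives the same grasp; the last joint's range is limited). The gripper opens to 85 mm and grips with 20 to 120 N. Pads are 22 mm wide; open, the fingers measure 114 mm over their backs; the gripper's body (76 mm by 85 mm) begins 54 mm behind the grasp point. The pads swing forward as they close: fully open they stand 13 mm farther back than shut.
Start: joints at [-0.07, 0.521, -0.036, 1.599, 0.021, 1.021, -0.113], TCP at [0.625, -0, 0.248] pointing down, gripper open.
Joint ranges: [-2.91, 2.91], [-0.3, 2.13], [-1.5, 1.42], [0.17, 2.43], [-1.26, 4.41], [0.16, 1.93], [-2.52, 2.52]. Speed limits (rad/s): [1.89, 1.89, 2.39, 2.39, 3.01, 3.01, 3.01].

### API

Orientations are given as [roll, pitch, yaw] about the fixed x, y, z axes, in that order (R = Rz(yaw) Ry(pitch) Rx(roll)).
In Python, from workcell import bot gives the robot as it stands.
- The arm moves only by the shell command python3 -m inch 'ROWS' [FORCE]. ROWS is JSON, a list of rows, each a list of 7 numbers: the shift along the tool's x, y, z in units of 200 mm (1.0 is 200 mm), then the turn, a rotation vector about the tool's x, y, z in units of 90 degrees (1.0 is 90 degrees), then the opening, from 0 (shut) to 1 (fully open). In form: [[x, y, z, rx, ry, rz, grip], ...]. A call has 1 to 20 rows; each row is the pose to reach, as a shift and turn from the pose commanded when the call began, along the tool's axes at that moment; what a row does not reach only later rows make up. A row lasts 1/8 s, in which the tool goes at most 62.5 mm and 10.7 degrees, less where a joint would pass 70% of its speed; a pose out of reach is approached as far as the arm can. A call with a number of a shift or a turn outside -1 to 1 is refused whole. A call with a gripper value outside its range is refused whole. The fingers move at their own pace and stop on an object; FORCE is the grip in N (left out, the last holds). Time passes only in rows, so rows that repeat a pose let the fingers close. It gives the time, the measured TCP pose, the force, the opening and the grip force at its end, in the units of the state.
- bot.observe(): the state, without advancing time (a new reading comes with each control period).
- bot.grab_frame(name): name is "scene" or "side" or "wrist"; returns a dict with "img" (384x512x3 uint8, red, green, blue), "z_map" (384x512 float32, m along the optical axis (not along the pixel's ray), 0 where there is no reading), "vfov" (degrees; the focal length in pixels is half the picture's height over the tangent of half this angle, whatever the lens; pixels are square), "cx", "cy" (the principal point, pixels), "rvec" (rotation vector, rad) and "tvec" (3), from world to camera coordinates, as OpenCV has them. Camera axes: x right, y down, z forward; pixel columns grow to the right and rows downward; lengths in m; the calibration is good to about 2 mm. The wrist camera is an equidistant fisheye: a pixel r from the principal point sees the ray r / f radians off the axis. A picture is of the moment at which its call begins.
- bot.job_done(): hands the job in; it is judged then, once.
The state is a dict: "clock": time; "qpos": joint angles; "qd": joint speeds; "joint_efforts": joint torques, N m; "position": TCP position; "tool_rot": TCP orientation; "force": force on the tool from outside, world axes, zero at the start; "moment": the same for the moment, N m; "grip_width": finger opening in m; "finger_force": force on a finger pad.
Only numpy, scipy, OpenCV 4.12 (cv2) and the standard library are available. Lean on these libraries where they do the work, as an engineer would, in place of code of your own. Each camera call takes 0.05 s, during which the arm holds its last target. There are 200 camera calls.

### The job

Get the stock terminal ready for counting: raise its stiff-hinged screen until it stands 60 degrees up from closed and let go of it, then take the stylus from its yellow stand and press the red recessed button on the terminal's deck fully down with the stylus tip for a moment. Put the stylus back in its stand, fully home, and leave the screen at 60 degrees and everything else on the bench where it stands.

Things in the scene. Friction and masses are not known exactly. Their poses are not given: they have to be found in the camera images.
- terminal: rugged grey stock terminal, fixed to the bench: case 190 (x) x 230 (y) x 50 mm high, origin at the centre of its underside, z up, its front (the side where the screen opens) faces its own -x. The screen is hinged along its far (+x) edge and overhangs its front by 10 mm. A square well 16 x 16 mm in the deck (top of the case, 50 mm up) at (-68, -70) mm holds the red button.
- screen (a joint): angle of the screen from closed (rad): 0 lies flat on the case, grows as it opens upward, 1.047 is 60 degrees, 1.571 is upright, stop at 2.0. The hinge is stiff (about 5 N at the edge) and stays where it is left. It starts partly open.
- screen_hinge (a point): point on the hinge axis, middle of the case's width: 90 mm to +x of the case's centre, 54 mm above the bench; fixed to the case, so its axes are the terminal's; the hinge axis is y
- screen_edge (a point): middle of the lower front (free) edge of the screen, 195 mm from the hinge axis; turns with the screen. The screen is a black panel 195 mm long, 226 mm wide, 14 mm thick with an orange free edge; this point is on its under (display) face; its x axis points to the hinge, z out of the panel's back.
- ready_button (a joint): travel of the red button (m): 0 is up, 0.005 is fully down; about 1.5 N to start it and 4 N to bottom it; springs back
- button_top (a point): centre of the red button's top face (12 mm diameter), 5 mm below the deck when up, in the 16 mm square well (too narrow for a gripper finger); moves with the button
- stylus: loose stylus, 140 mm long, z along it from tip to top; origin at the tip. Steel shaft 10 mm diameter up to 52 mm (tip tapers to 5 mm over the last 7 mm), then a square blue grip 18 x 18 mm from 52 to 140 mm (sides along its x and y axes). It stands tip down in its stand, hanging by the grip's shoulder
- stylus_tip (a point): the stylus's tip, axes as the stylus
- stand: yellow stylus stand, fixed: block 70 x 70 x 60 mm high with an upright 14 mm round hole right through its middle; origin at the centre of its underside. When the stylus is home its grip's shoulder rests on the top face and its tip is 8 mm above the bench
- stand_mouth (a point): centre of the hole's mouth, on the stand's top face 60 mm up
- clamp_front: blue cast pipe-repair clamp standing upright (bystander): sleeve 62 mm across, 100 mm tall, with two bolt flanges that bring it to 82 mm along its y axis; origin at the centre of its underside; close in front of one half of the terminal
- clamp_side: blue cast pipe-repair clamp standing upright (bystander): sleeve 62 mm across, 100 mm tall, with two bolt flanges that bring it to 82 mm along its y axis; origin at the centre of its underside
- clamp_left: blue cast pipe-repair clamp standing upright (bystander): sleeve 62 mm across, 100 mm tall, with two bolt flanges that bring it to 82 mm along its y axis; origin at the centre of its underside
- clamp_right: red cast pipe-repair clamp standing upright (bystander): sleeve 62 mm across, 100 mm tall, with two bolt flanges that bring it to 82 mm along its y axis; origin at the centre of its underside
- gasket: black rubber ring lying flat (bystander), 72 mm across, 12 mm high; in front of the other half of the terminal; origin at the centre of its underside
- tape_roll: amber roll of tape lying flat (bystander), 90 mm across, 48 mm high; origin at the centre of its underside
Things that resemble listed ones, but are neither listed nor needed, are in the scene too. Leave any green look-alike of the stylus alone. Of the things that look like the stand, the smaller one is meant.

How it is judged:
By the outcome, as a careful person would: the job done as asked, in the order asked, and still so for the second after the job is handed in, with the robot touching nothing.
It also fails if it takes over 67 s, if anything falls off the work surface, if the arm or the gripper's body presses on something with over 40 N, if the wrist force passes 120 N, or if a joint passes its speed limit or range.

## Working session

There is one attempt and no reset: what is moved stays moved. The work goes in short steps, Python scripts to look and compute and a shell command to move; the robot and the scene stay as the last step left them, time stands still between calls to the robot, and variables do not carry over. Pictures are saved under pics/ and viewed, at most 10 in all, crops included, and the job is handed in when it is done.

```bash
ls; mkdir -p pics; cat > h.py <<'E'
import numpy as np, cv2
from workcell import bot
from scipy.spatial.transform import Rotation as Ro
def grab(n,save=None):
    f=bot.grab_frame(n)
    if save: cv2.imwrite('pics/'+save,f['img'][:,:,::-1])
    np.savez('/tmp/'+(save or n)+'.npz',**f)
    return f
def pts(f,wrist=False):
    H,W=f['z_map'].shape; fl=H/2/np.tan(np.radians(f['vfov']/2))
    u,v=np.meshgrid(np.arange(W),np.arange(H)); x=(u-f['cx']);y=(v-f['cy']);z=f['z_map']
    if wrist:
        r=np.hypot(x,y)+1e-9; t=r/fl; s=np.tan(t)/r
    else: s=1/fl
    P=np.stack([x*s*z,y*s*z,z],-1)
    R=cv2.Rodrigues(np.array(f['rvec'],float))[0]
    Q=(P-np.array(f['tvec']).ravel())@R
    Q[z<=0]=np.nan
    return Q
E
python3 - <<'E'
from h import *
for n in ['scene','side','wrist']:
    f=grab(n,n+'0.png'); print(n,f['vfov'],f['cx'],f['cy'],np.round(f['rvec'],3),np.round(f['tvec'],3))
a=cv2.imread('pics/scene0.png');b=cv2.imread('pics/side0.png')
s=bot.observe();print(s)
E
```

```text
pics
scene 56.58719807577501 254.79992959662937 192.83333588858113 [ 2.176  1.149 -0.434] [-0.381 -0.288  1.296]
side 48.90352565919473 259.033897565288 189.58098681876336 [ 0.459 -2.679  1.263] [0.555 0.124 0.98 ]
wrist 65.70646984690485 251.18773641868688 190.93376532503888 [-2.842e+00  2.000e-03  1.000e-03] [-0.624 -0.039  0.378]
{'clock': 0.15, 'qpos': array([-0.07022523,  0.52185426, -0.03630962,  1.5998784 ,  0.02121982,
        1.02108403, -0.11279226]), 'qd': array([ 9.00444905e-05, -4.54578325e-04,  2.55155965e-05, -1.41488381e-03,
       -1.00242310e-03, -1.92568314e-03,  2.89076632e-04]), 'joint_efforts': array([ 4.00798544e-04, -9.27376485e+01,  1.98035471e+00, -3.70049715e+01,
        1.79930578e-02,  6.46477114e-03, -1.41420460e-05]), 'position': array([ 6.24764634e-01, -2.81584565e-05,  2.47871891e-01]), 'tool_rot': array([-3.14075790e+00,  8.14671169e-05,  1.57081195e+00]), 'force': array([-0.28132435, -0.03993579, -0.01530778]), 'moment': array([-0.01606829, -0.01794165,  0.01953223]), 'finger_force': 0.0, 'grip_width': 0.08555841446880189}
```

View pics/scene0.png

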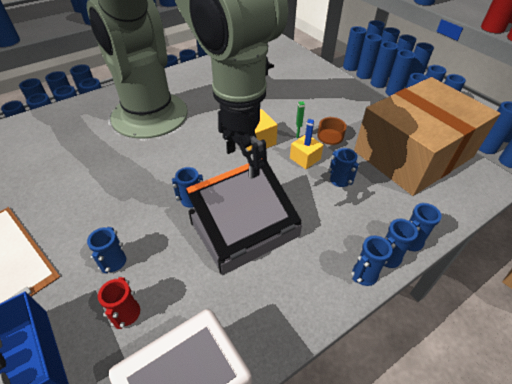

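View pics/side0.png

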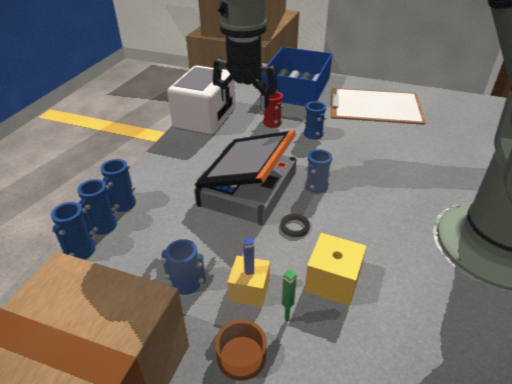

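The scene view shows the terminal at (245,215), its orange edge at (220,178), the small yellow stand with the blue stylus at (308,140), a larger yellow block at (263,130) and the green stylus at (300,115). In the side view these are the terminal (245,175), stand (250,280), blue stylus (249,255), big yellow block (336,265) and green one (289,290).

Candidates:
- **Stylus:** blue at side (249,255) or green at side (289,290). I choose blue.
- **Stand:** small block at side (250,280) or big block at side (336,265). I choose the small one.

```bash
cat > m.py <<'E'
from h import *
def masks(f):
    h=cv2.cvtColor(f['img'],cv2.COLOR_RGB2HSV).astype(int); H,S,V=h[...,0],h[...,1],h[...,2]
    return dict(yellow=(H>20)&(H<32)&(S>150)&(V>90),orange=(H>3)&(H<17)&(S>190)&(V>120),blue=(H>105)&(H<125)&(S>130)&(V>40),red=((H<4)|(H>174))&(S>150)&(V>60),green=(H>50)&(H<80)&(S>120)&(V>40))
if __name__=='__main__':
  for n in ['scene','side']:
    f=dict(np.load(f'/tmp/{n}0.png.npz')); Q=pts(f); M=masks(f)
    for k,m in M.items():
        c,l,st,ce=cv2.connectedComponentsWithStats(m.astype(np.uint8))
        for i in range(1,c):
            if st[i,4]<12: continue
            q=Q[l==i]; q=q[np.isfinite(q[:,0])]
            if len(q)<8 or abs(q[:,1].mean())>.6 or q[:,0].mean()>1.2: continue
            t=q[q[:,2]>np.percentile(q[:,2],95)-.004]
            print(n,k,ce[i].round().astype(int),st[i,4],'lo',np.percentile(q,3,0).round(3),'hi',np.percentile(q,97,0).round(3),'top ctr',((t.min(0)+t.max(0))/2).round(3))
E
python3 m.py
python3 - <<'E'
import cv2
a=cv2.imread('pics/side0.png');cv2.imwrite('pics/crop1.png',cv2.resize(a[120:330,180:380],(760,798)[::1],interpolation=cv2.INTER_CUBIC)[:600*1])
cv2.imwrite('pics/crop1.png',cv2.resize(a[125:325,180:380],(600,600),interpolation=cv2.INTER_CUBIC))
E
```

```text
scene yellow [264 122] 224 lo [0.31  0.208 0.079] hi [0.388 0.279 0.084] top ctr [0.346 0.241 0.082]
scene yellow [305 146] 242 lo [0.469 0.277 0.056] hi [0.533 0.344 0.062] top ctr [0.5   0.313 0.069]
scene orange [344 126] 13 lo [0.465 0.468 0.046] hi [0.5   0.494 0.05 ] top ctr [0.482 0.48  0.048]
scene orange [330 135] 240 lo [0.437 0.41  0.001] hi [0.504 0.483 0.049] top ctr [0.486 0.429 0.048]
scene orange [216 179] 315 lo [ 0.531 -0.099  0.134] hi [0.55  0.058 0.141] top ctr [ 0.598 -0.02   0.209]
scene blue [ 6 29] 503 lo [-0.763 -0.344  0.054] hi [-0.725 -0.275  0.188] top ctr [-0.754 -0.284  0.193]
scene blue [81  9] 223 lo [-0.934  0.015  0.055] hi [-0.734  0.039  0.156] top ctr [-0.75   0.031  0.154]
scene blue [167   2] 87 lo [-0.776  0.405  0.052] hi [-0.724  0.463  0.079] top ctr [-0.743  0.434  0.078]
scene blue [187  55] 136 lo [-0.995  0.534 -0.364] hi [-0.895  0.624 -0.326] top ctr [-0.938  0.579 -0.327]
scene blue [171  60] 87 lo [-0.992  0.423 -0.363] hi [-0.892  0.496 -0.329] top ctr [-0.935  0.465 -0.328]
scene blue [84 79] 504 lo [-0.99  -0.111 -0.321] hi [-0.
[... 2204 characters left out ...]
94 0.066]
side blue [248 240] 47 lo [0.491 0.309 0.145] hi [0.506 0.324 0.149] top ctr [0.499 0.316 0.147]
side blue [169 247] 22 lo [0.651 0.329 0.089] hi [0.666 0.354 0.1  ] top ctr [0.655 0.341 0.099]
side blue [191 253] 33 lo [0.603 0.32  0.098] hi [0.615 0.36  0.101] top ctr [0.61  0.341 0.099]
side blue [188 291] 21 lo [0.607 0.362 0.003] hi [0.622 0.371 0.014] top ctr [0.613 0.367 0.013]
side red [273 110] 436 lo [ 0.573 -0.368  0.006] hi [ 0.682 -0.024  0.241] top ctr [ 0.607 -0.182  0.194]
side green [290 275] 54 lo [0.398 0.355 0.138] hi [0.412 0.369 0.141] top ctr [0.405 0.362 0.139]
side green [288 304] 118 lo [0.397 0.363 0.015] hi [0.41  0.372 0.091] top ctr [0.401 0.368 0.091]
```

View pics/crop1.png

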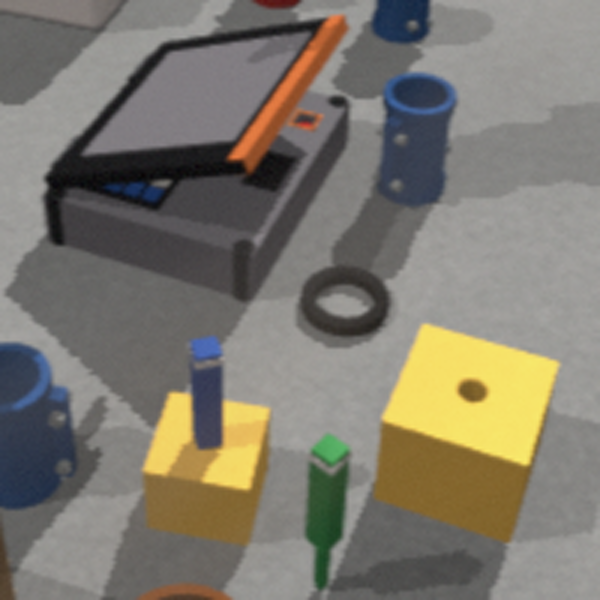

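The close crop shows the blue stylus seated in the small yellow block (stylus at crop (207,390)). The big block has an empty hole, and the green stylus stands clear. The button well is at crop (305,120), under the orange edge. Next I fit the terminal's pose and screen angle.

```bash
cat > t.py <<'E'
from h import *
from m import masks
from scipy.optimize import least_squares
import sys
def fit(tags,verbose=True):
    A=[]
    for n in tags:
        f=dict(np.load(f'/tmp/{n}.npz'));Q=pts(f).reshape(-1,3);A.append(Q[np.isfinite(Q[:,0])])
    P=np.vstack(A); m=(P[:,2]>.012)&(P[:,2]<.045)&(P[:,0]>.5)&(P[:,0]<.8)&(P[:,1]>-.17)&(P[:,1]<.16)
    W=P[m][:,:2]
    def loc(p,X): c,s=np.cos(p[2]),np.sin(p[2]); d=X[:,:2]-p[:2]; return np.c_[d[:,0]*c+d[:,1]*s,-d[:,0]*s+d[:,1]*c]
    def res(p):
        l=np.abs(loc(p,W))-[.095,.115]; o=np.hypot(*np.maximum(l,0).T)
        return np.where(l.max(1)>0,o,l.max(1))
    best=min((least_squares(res,[.64,-.01,y],loss='soft_l1',f_scale=.002) for y in (-.3,-.15,0,.15,.3)),key=lambda r:r.cost)
    p=best.x; 
    if verbose: print('terminal',p.round(4),'n',len(W),'med res',np.median(np.abs(res(p))).round(4))
    return p,loc,A
def T(p,v):
    c,s=np.cos(p[2]),np.sin(p[2]); return np.array([p[0]+c*v[0]-s*v[1],p[1]+s*v[0]+c*v[1],v[2]])
def angle(p,loc,A):
    for a in A:
        l=np.c_[loc(p,a),a[:,2]]
        x=.09-l[:,0]; z=l[:,2]-.054; r=np.hypot(x,z); an=np.arctan2(z,x)
        m=(np.abs(l[:,1])<.1)&(r>.06)&(r<.19)&(an>.2)&(an<1.9)
        if m.sum()<50: print('few');continue
        # plane offset fit: z cos - x sin = d, per-hypothesis
        X=np.c_[x[m],z[m]]; best=None
        for th in np.radians(np.arange(10,100,.1)):
            d=-X[:,0]*np.sin(th)+X[:,1]*np.cos(th); h,e=np.histogram(d,np.arange(-.03,.04,.001)); i=h.argmax()
            if best is None or h[i]>best[0]: best=(h[i],np.degrees(th),e[i])
        print('screen deg',best,m.sum())
if __name__=='__main__':
    p,loc,A=fit(sys.argv[1:]); angle(p,loc,A)
    for k,v in dict(button=(-.068,-.07,.045),hinge=(.09,0,.054)).items(): print(k,T(p,v).round(4))
E
python3 t.py scene0.png side0.png
python3 - <<'E'
from h import *
f=dict(np.load('/tmp/side0.png.npz'));Q=pts(f);print(Q[160:170:2,276:288:2].round(3).tolist())
E
```

```text
terminal [ 0.6193  0.0033 -0.0671] n 1727 med res 0.0008
screen deg (np.int64(998), np.float64(21.999999999999957), np.float64(0.015000000000000041)) 3724
screen deg (np.int64(702), np.float64(22.199999999999957), np.float64(0.01400000000000004)) 1690
button [ 0.5468 -0.0619  0.045 ]
hinge [ 0.7091 -0.0027  0.054 ]
[[[0.533, 0.037, 0.134], [0.53, 0.03, 0.13], [0.556, -0.079, 0.05], [0.552, -0.083, 0.049], [0.546, -0.084, 0.049], [0.542, -0.087, 0.048]], [[0.532, 0.04, 0.13], [0.558, -0.069, 0.05], [0.554, -0.073, 0.049], [0.548, -0.071, 0.051], [0.544, -0.077, 0.048], [0.538, -0.077, 0.049]], [[0.56, -0.056, 0.052], [0.556, -0.061, 0.049], [0.552, -0.067, 0.046], [0.547, -0.068, 0.047], [0.541, -0.068, 0.048], [0.535, -0.067, 0.05]], [[0.558, -0.05, 0.049], [0.554, -0.053, 0.049], [0.551, -0.062, 0.043], [0.545, -0.064, 0.043], [0.542, -0.07, 0.04], [0.533, -0.058, 0.051]], [[0.555, -0.04, 0.051], [0.551, -0.044, 0.049], [0.545, -0.045, 0.05], [0.541, -0.047, 0.05], [0.535, -0.048, 0.05], [0.53, -0.049, 0.051]]]
```

View pics/wrist0.png

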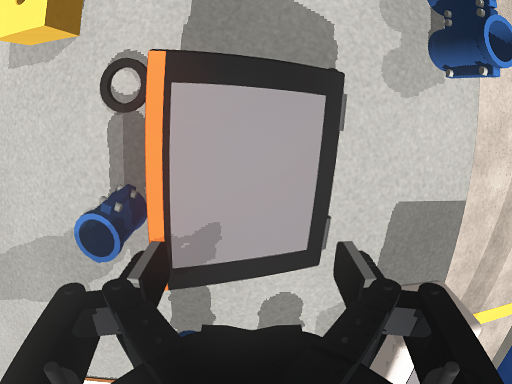

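Wrist view: terminal centred, orange edge along (157,150), front clamp at (110,225), gasket at (123,85). The screen stands at about 22°. I'll push its edge up from below with the shut fingers on the gasket side, with the tool tilted.

```bash
cat > g.py <<'E'
from h import *
p=np.array([.6193,.0033,-.0671])
def loc2w(v): c,s=np.cos(p[2]),np.sin(p[2]); return np.array([p[0]+c*v[0]-s*v[1],p[1]+s*v[0]+c*v[1],v[2]])
def RT(tilt,yaw=p[2],spin=0): # tool: z = down tilted toward terminal +x by tilt deg
    return Ro.from_euler('z',yaw)*Ro.from_euler('y',-np.radians(tilt))*Ro.from_euler('xyz',[np.pi,0,np.pi/2])
def cur():
    s=bot.observe(); return np.array(s['position']),Ro.from_euler('xyz',s['tool_rot'])
def row(tp,tR,base=None):
    P,R=base or cur()
    return np.r_[R.inv().apply(np.array(tp)-P)/.2,(R.inv()*tR).as_rotvec()/(np.pi/2)].round(3).tolist()
def lift(th,tilt,off=.015,ly=.05,zo=0):
    t=np.radians(th);k=np.radians(tilt)
    e=np.array([.09-.195*np.cos(t),.054+.195*np.sin(t)])-off*np.array([np.cos(k),np.sin(k)])+zo*np.array([np.sin(k),-np.cos(k)])
    return loc2w((e[0],ly,e[1])),RT(tilt)
E
python3 - <<'E'
from g import *
print(row([.42,.065,.23],RT(45)),row([.42,.065,.15],RT(45)))
a=lift(22,45,.035);print(a[0],row(*a))
E
```

```text
[0.325, -1.024, 0.09, -0.5, -0.017, 0.041] [0.325, -1.023, 0.49, -0.5, -0.017, 0.041]
[0.50736292 0.06093504 0.10229955] [0.305, -0.586, 0.728, -0.5, -0.017, 0.041]
```

```bash
python3 -m inch '[[0.1,-0.2,0,0,0,0,0],[0.2,-0.5,0,-0.1,0,0,0],[0.32,-0.8,0.05,-0.2,0,0,0],[0.32,-1,0.09,-0.3,0,0.02,0],[0.32,-1,0.09,-0.4,-0.01,0.03,0],[0.32,-1,0.09,-0.5,-0.017,0.041,0],[0.32,-1,0.09,-0.5,-0.017,0.041,0],[0.32,-1,0.09,-0.5,-0.017,0.041,0]]' 30
python3 - <<'E'
from g import *
print(bot.observe()['qpos'].round(2))
a=lift(22,45,.035);print(a[0],row(*a), row([.42,.065,.14],RT(45)))
E
```

```text
clock: 1.15
position: [0.4262, 0.0458, 0.2098]
tool_rot: [2.749, 0.104, 1.515]
force: [0.2, 0.4, 0.1]
grip_width: 0.0
finger_force: 0.0
[ 0.28  0.21 -0.8   2.37  0.97  0.54 -1.36]
[0.50736292 0.06093504 0.10229955] [0.154, 0.17, 0.638, -0.25, 0.052, 0.043] [0.13, -0.162, 0.298, -0.25, 0.052, 0.043]
```

```bash
python3 - <<'E'
from g import *
a=lift(22,25,.04,zo=.01);print(a[0],row(*a)); print(row(a[0]+[0,0,.06],a[1]))
b=(a[0],a[1]); 
for th in (22,30,38,46,54,60): x=lift(th,25,zo=.01); print(th,x[0].round(3),row(*x,base=b))
E
```

```text
[0.50010191 0.06142299 0.10108048] [0.155, 0.134, 0.63, -0.028, 0.058, 0.033]
[0.123, 0.248, 0.354, -0.028, 0.058, 0.033]
22 [0.523 0.06  0.112] [0.0, 0.125, 0.0, 0.0, 0.0, 0.0]
30 [0.535 0.059 0.136] [0.0, 0.231, -0.086, 0.0, 0.0, 0.0]
38 [0.55  0.058 0.159] [0.0, 0.347, -0.156, 0.0, 0.0, 0.0]
46 [0.568 0.057 0.179] [0.0, 0.473, -0.209, 0.0, 0.0, 0.0]
54 [0.589 0.055 0.196] [0.0, 0.604, -0.244, 0.0, 0.0, 0.0]
60 [0.606 0.054 0.207] [0.0, 0.705, -0.258, 0.0, 0.0, 0.0]
```

```bash
python3 -m inch '[[0.04,0.03,0.15,0,0.015,0.01,0],[0.08,0.07,0.32,-0.015,0.03,0.02,0],[0.12,0.1,0.48,-0.028,0.058,0.033,0],[0.155,0.134,0.63,-0.028,0.058,0.033,0],[0.155,0.134,0.63,-0.028,0.058,0.033,0]]'
python3 - <<'E'
from g import *
print(bot.observe()['qpos'].round(2)); a=lift(22,25,.04,zo=.01);print(row(*a))
b=cur()
for th in (22,30,38,46,54,60): x=lift(th,25,zo=.01); print(th,x[0].round(3),row(*x,base=b))
f=grab('side','side1.png')
E
```

```text
clock: 1.78
position: [0.5, 0.0616, 0.0992]
tool_rot: [2.709, -0.001, 1.504]
force: [-0.3, 0.2, -0.1]
grip_width: -0.0004
finger_force: 0.0
[ 0.17  0.56 -0.64  2.33  1.75  0.49 -2.06]
[-0.001, 0.005, -0.008, -0.003, -0.0, -0.0]
22 [0.523 0.06  0.112] [-0.001, 0.13, -0.009, -0.003, -0.0, -0.0]
30 [0.535 0.059 0.136] [-0.001, 0.235, -0.095, -0.003, -0.0, -0.0]
38 [0.55  0.058 0.159] [-0.001, 0.351, -0.165, -0.003, -0.0, -0.0]
46 [0.568 0.057 0.179] [-0.0, 0.476, -0.219, -0.003, -0.0, -0.0]
54 [0.589 0.055 0.196] [-0.0, 0.608, -0.255, -0.003, -0.0, -0.0]
60 [0.606 0.054 0.207] [-0.0, 0.709, -0.269, -0.003, -0.0, -0.0]
```

View pics/side1.png

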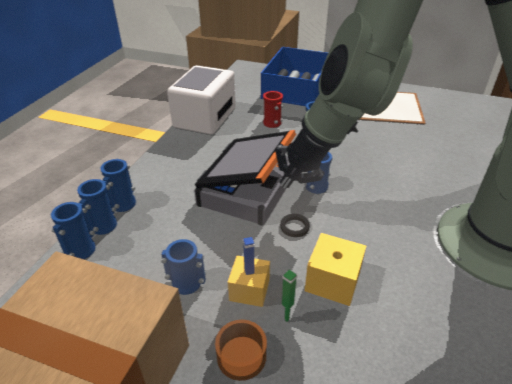

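The fingers are at (285,165), just under the orange edge, and the gripper body is clear of the clamp at (318,170). I'll push the screen up to about 50° and then measure.

```bash
python3 -m inch '[[0,0.07,0,0,0,0,0],[0,0.13,-0.01,0,0,0,0],[0,0.18,-0.05,0,0,0,0],[0,0.235,-0.095,0,0,0,0],[0,0.29,-0.13,0,0,0,0],[0,0.35,-0.165,0,0,0,0],[0,0.41,-0.195,0,0,0,0],[0,0.476,-0.22,0,0,0,0],[0,0.54,-0.238,0,0,0,0],[0,0.54,-0.238,0,0,0,0]]'
python3 - <<'E'
import t
from g import *
grab('side','s2');grab('scene','c2')
q,loc,A=t.fit(['scene0.png','side0.png'],False)
P=[pts(dict(np.load(f'/tmp/{n}.npz'))).reshape(-1,3) for n in('s2','c2')]; t.angle(q,loc,[a[np.isfinite(a[:,0])] for a in P])
b=cur()
for th in (50,54,58,60,62): x=lift(th,25,zo=.01); print(th,x[0].round(3),row(*x,base=b))
E
```

```text
clock: 3.08
position: [0.5779, 0.0562, 0.1913]
tool_rot: [2.704, -0.001, 1.503]
force: [0.5, -0.0, 0.3]
grip_width: -0.0
finger_force: 0.0Traceback (most recent call last):
  File "<stdin>", line 3, in <module>
  File "h.py", line 6, in grab
    if save: cv2.imwrite('pics/'+save,f['img'][:,:,::-1])
             ~~~~~~~~~~~^^^^^^^^^^^^^^^^^^^^^^^^^^^^^^^^^
cv2.error: OpenCV(4.12.0) /io/opencv/modules/imgcodecs/src/loadsave.cpp:1051: error: (-2:Unspecified error) could not find a writer for the specified extension in function 'imwrite_'
```

```bash
cat > ang.py <<'E'
import t,sys
from g import *
tag=sys.argv[1]
q,loc,A=t.fit(['scene0.png','side0.png'],False)
P=[]
for n in sys.argv[2:]:
    a=pts(grab(n,f'{n}{tag}.png'),n=='wrist').reshape(-1,3); P.append(a[np.isfinite(a[:,0])])
t.angle(q,loc,P)
E
python3 ang.py 2 side scene; python3 - <<'E'
from g import *
b=cur()
for th in (50,54,58,60,62): x=lift(th,25,zo=.01); print(th,x[0].round(3),row(*x,base=b))
E
```

```text
screen deg (np.int64(154), np.float64(49.69999999999986), np.float64(0.01400000000000004)) 238
screen deg (np.int64(1257), np.float64(49.49999999999986), np.float64(0.015000000000000041)) 4519
50 [0.578 0.056 0.188] [0.0, -0.002, 0.011, -0.0, -0.0, 0.0]
54 [0.589 0.055 0.196] [0.0, 0.064, -0.005, -0.0, -0.0, 0.0]
58 [0.6   0.055 0.204] [0.0, 0.131, -0.015, -0.0, -0.0, 0.0]
60 [0.606 0.054 0.207] [0.0, 0.165, -0.019, -0.0, -0.0, 0.0]
62 [0.612 0.054 0.211] [0.0, 0.199, -0.021, -0.0, -0.0, 0.0]
```

View pics/side2.png

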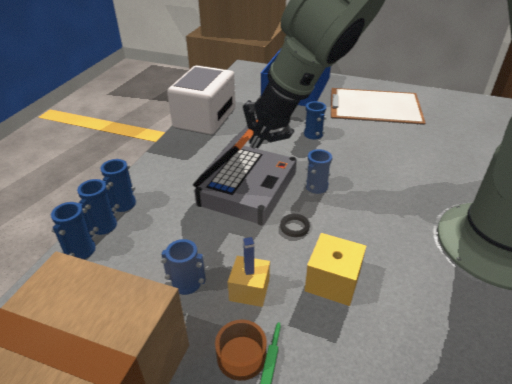

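The screen is now at about 49.6°, which agrees with the model. The green look-alike, which stood unsupported on its tip, has toppled by itself at (272,355); the arm was nowhere near it. I'll carry on to 60°.

```bash
python3 -m inch '[[0,0.04,0,0,0,0,0],[0,0.08,-0.008,0,0,0,0],[0,0.12,-0.014,0,0,0,0],[0,0.15,-0.018,0,0,0,0],[0,0.168,-0.019,0,0,0,0],[0,0.168,-0.019,0,0,0,0]]'
python3 ang.py 3 side scene;python3 - <<'E'
from g import *
b=cur()
for th in (60,61,62): x=lift(th,25,zo=.01); print(th,x[0].round(3),row(*x,base=b))
E
```

```text
clock: 3.98
position: [0.6067, 0.0543, 0.2072]
tool_rot: [2.706, -0.0, 1.504]
force: [-0.5, 0.6, -0.3]
grip_width: -0.0001
finger_force: 0.3
screen deg (np.int64(143), np.float64(59.999999999999815), np.float64(-0.002999999999999975)) 222
screen deg (np.int64(1338), np.float64(59.29999999999982), np.float64(0.015000000000000041)) 4476
60 [0.606 0.054 0.207] [-0.0, -0.004, -0.003, -0.0, -0.0, 0.0]
61 [0.609 0.054 0.209] [-0.0, 0.013, -0.004, -0.0, -0.0, 0.0]
62 [0.612 0.054 0.211] [-0.0, 0.03, -0.005, -0.0, -0.0, 0.0]
```

```bash
python3 -m inch '[[0,0.008,-0.004,0,0,0,0],[0,0.008,-0.004,0,0,0,0],[0,-0.1,-0.004,0,0,0,0],[0,-0.3,-0.1,0,0,0,0],[0,-0.55,-0.3,0,0,0,1],[0,-0.55,-0.5,0,0,0,1],[0,-0.55,-0.5,0,0,0,1]]'
python3 ang.py 4 side scene; python3 m.py >/dev/null; python3 - <<'E'
from g import *
import m
P=[]
for n in('side4.png','scene4.png'):
    f=dict(np.load(f'/tmp/{n}.npz'));Q=pts(f);M=m.masks(f)
    for k in('blue','yellow'):
        q=Q[M[k]];q=q[np.isfinite(q[:,0])];q=q[(np.abs(q[:,0]-.5)<.06)&(np.abs(q[:,1]-.315)<.06)]
        if k=='blue':
            for lo,hi in((.14,.16),(.07,.135)):
                s=q[(q[:,2]>lo)&(q[:,2]<hi)];print(n,k,lo,len(s),s.min(0).round(3),s.max(0).round(3),np.median(s,0).round(4))
                if lo>.1: print(cv2.minAreaRect(s[:,:2].astype(np.float32)*1000))
        else:
            s=q[(q[:,2]>.055)&(q[:,2]<.065)];print(n,k,len(s),np.median(s[:,2]),cv2.minAreaRect(s[:,:2].astype(np.float32)*1000))
E
```

```text
clock: 4.95
position: [0.4654, 0.064, 0.2541]
tool_rot: [2.701, 0.0, 1.504]
force: [1.0, -0.5, 0.4]
grip_width: 0.0542
finger_force: 0.0
screen deg (np.int64(272), np.float64(60.39999999999982), np.float64(-0.002999999999999975)) 310
screen deg (np.int64(1353), np.float64(59.699999999999825), np.float64(0.015000000000000041)) 4463
side4.png blue 0.14 46 [0.49  0.309 0.145] [0.506 0.324 0.149] [0.4986 0.3168 0.1471]
((498.1216125488281, 317.23272705078125), (14.731193542480469, 15.85397720336914), 26.16738510131836)Traceback (most recent call last):
  File "<stdin>", line 10, in <module>
    return umr_minimum(a, axis, None, out, keepdims, initial, where)
ValueError: zero-size array to reduction operation minimum which has no identity
```

The screen reads about 60.0° averaged over both views, and the fingers have let go. Now a wrist view over the stylus.

```bash
python3 - <<'E'
from g import *
print(row([.5,.2,.32],RT(0,0)))
f=dict(np.load('/tmp/wrist0.png.npz'));R=cv2.Rodrigues(f['rvec'])[0];print(-R.T@f['tvec'],R[2])
E
```

```text
[0.693, 0.256, -0.256, 0.278, 0.01, -0.043]
[0.62458869 0.07394653 0.37262183] [-8.57210633e-04 -2.94729706e-01 -9.55580277e-01]
```

```bash
python3 -m inch '[[0.15,0,-0.1,0,0,0,1],[0.4,0.1,-0.2,0.1,0,0,1],[0.65,0.18,-0.25,0.2,0,-0.02,1],[0.9,0.256,-0.256,0.278,0.01,-0.043,1],[1,0.256,-0.256,0.278,0.01,-0.043,1],[1,0.256,-0.256,0.278,0.01,-0.043,1]]'
cat > w.py <<'E'
from g import *
import m,sys
n=sys.argv[1]; f=grab('wrist',n); Q=pts(f,True); M=m.masks(f)
for k,lo,hi in(('blue',.14,.16),('yellow',.054,.066)):
    q=Q[M[k]];q=q[np.isfinite(q[:,0])];q=q[(np.abs(q[:,0]-.5)<.06)&(np.abs(q[:,1]-.315)<.06)]
    s=q[(q[:,2]>lo)&(q[:,2]<hi)]
    if len(s): print(k,len(s),np.median(s,0).round(4),cv2.minAreaRect(s[:,:2].astype(np.float32)*1000))
# triangulation-ready pixel centroid of the blue top
E
python3 w.py w5.png; python3 -c "
from g import *
print(cur()[0],bot.observe()['qpos'].round(2))"
```

```text
clock: 5.8
position: [0.5036, 0.2629, 0.3175]
tool_rot: [-3.138, -0.0, 1.574]
force: [0.0, -0.2, -0.8]
grip_width: 0.0854
finger_force: 0.0
blue 270 [0.4986 0.3141 0.1471] ((498.8605651855469, 314.2716369628906), (16.382108688354492, 16.41912078857422), 33.72320556640625)
yellow 2094 [0.4971 0.3113 0.0592] ((498.8708801269531, 314.65234375), (69.62787628173828, 69.6948471069336), 6.948026657104492)
[0.50354821 0.26167562 0.31795921] [ 0.06  0.49 -0.92  1.63  0.41  1.22 -0.95]
```

View pics/w5.png

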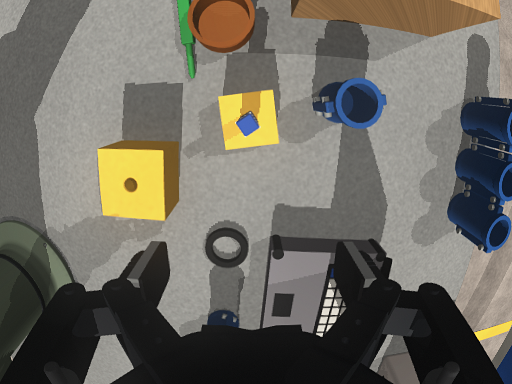

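The wrist view shows the stylus top at (248,124) on the small stand (249,120). The green one lies at (188,40) by the bowl. The stylus is at (0.499, 0.314) with its top at 0.147, which agrees with the other views. I'll move over it, aligned to the grip's sides.

```bash
python3 - <<'E'
from g import *
f=dict(np.load('/tmp/w5.png.npz'));import m
Q=pts(f,True);q=Q[m.masks(f)['blue']];q=q[np.isfinite(q[:,0])];q=q[(np.abs(q[:,0]-.5)<.03)&(np.abs(q[:,1]-.315)<.03)&(q[:,2]>.14)][:,:2]-[.4989,.3143]
# width of the point set by direction: smallest width = side-to-side
for a in range(0,90,5):
    d=q@[np.cos(np.radians(a)),np.sin(np.radians(a))]; print(a,(np.ptp(d)*1e3).round(1),end='; ')
print()
for z in(.2,.104): print(row([.4989,.3143,z],RT(0,np.radians(-56.3))))
E
```

```text
0 20.8; 5 20.5; 10 20.1; 15 19.5; 20 18.8; 25 18.0; 30 17.0; 35 16.6; 40 17.2; 45 17.8; 50 18.7; 55 19.6; 60 20.3; 65 20.8; 70 21.2; 75 21.4; 80 21.5; 85 21.4; 
[0.263, -0.021, 0.59, -0.001, 0.001, 0.627]
[0.264, -0.02, 1.07, -0.001, 0.001, 0.627]
```

```bash
python3 -m inch '[[0.1,-0.01,0.1,0,0,0.1,0.7],[0.2,-0.02,0.25,0,0,0.2,0.7],[0.263,-0.02,0.35,0,0,0.3,0.7],[0.263,-0.02,0.42,0,0,0.41,0.7],[0.263,-0.02,0.42,0,0,0.52,0.7],[0.263,-0.02,0.42,0,0,0.627,0.7],[0.263,-0.02,0.42,0,0,0.627,0.7]]'
python3 w.py w6.png; python3 - <<'E'
from g import *
for z in(.16,.104): print(row([.4989,.3143,z],RT(0,np.radians(-56.3))))
E
```

```text
clock: 6.72
position: [0.4995, 0.3131, 0.2355]
tool_rot: [3.141, 0.0, 0.587]
force: [0.3, -0.0, 0.4]
grip_width: 0.0596
finger_force: 0.0
blue 440 [0.4993 0.3152 0.1471] ((498.8887023925781, 315.0179748535156), (16.583110809326172, 16.144615173339844), 34.0775260925293)
yellow 2723 [0.5125 0.3168 0.0592] ((499.03643798828125, 315.033203125), (70.30304718017578, 69.25748443603516), 7.347625255584717)
[0.001, -0.006, 0.378, 0.0, 0.0, 0.001]
[0.001, -0.006, 0.658, 0.0, 0.0, 0.001]
```

```bash
python3 -m inch '[[0.001,-0.004,0.15,0,0,0,0.7],[0.002,-0.008,0.33,0,0,0,0.7],[0.002,-0.008,0.5,0,0,0,0.7],[0.002,-0.008,0.6,0,0,0,0.7],[0.002,-0.008,0.658,0,0,0,0.7],[0.002,-0.008,0.658,0,0,0,0.7],[0.002,-0.008,0.658,0,0,0,0],[0.002,-0.008,0.658,0,0,0,0],[0.002,-0.008,0.658,0,0,0,0],[0.002,-0.008,0.658,0,0,0,0],[0.002,-0.008,0.658,0,0,0,0]]' 60
python3 -c "
from g import *
s=bot.observe();print(s['position'],s['qpos'].round(2),s['force'],s['moment'])"
```

```text
clock: 8.15
position: [0.4988, 0.3161, 0.1048]
tool_rot: [-3.14, -0.001, 0.588]
force: [-0.8, -1.3, 6.6]
grip_width: 0.0171
finger_force: 58.3
[0.498789   0.31613906 0.10479595] [-0.28  0.71 -0.56  1.78  0.5   0.79 -2.07] [-0.77383195 -1.30676899  6.64597952] [-0.24061457  0.16134107  0.01799091]
```

The stylus is gripped. I'll work out the button centre from the open-screen views and the path to it.

```bash
python3 - <<'E'
from g import *
import m
for n in('side4.png','side3.png','scene4.png','w5.png'):
    f=dict(np.load(f'/tmp/{n}.npz'));Q=pts(f,n[0]=='w')
    h=cv2.cvtColor(f['img'],cv2.COLOR_RGB2HSV).astype(int)
    mm=((h[...,0]<9)|(h[...,0]>172))&(h[...,1]>110)&(np.hypot(Q[...,0]-.547,Q[...,1]+.062)<.02)&(Q[...,2]<.06)
    v,u=np.nonzero(mm)
    if len(v): print(n,len(v),u.mean(),v.mean(),np.median(Q[mm],0).round(4),Q[mm].min(0).round(3),Q[mm].max(0).round(3))
B=loc2w((-.068,-.07,.045)); d=.0968
def tcp(tip,R): return np.array(tip)-d*R.apply([0,0,1])
R=RT(12); b=cur(); up=(b[0]+[0,0,.1],b[1])
print('B',B)
for nm,tip in dict(mid=(.455,.1,.125),pre=B+[-.02,0,.075],over=B+[0,0,.02],inn=B+[0,0,-.004]).items():
    print(nm,tcp(tip,R).round(4),row(tcp(tip,R),R,base=up))
E
cp pics/side4.png /dev/null
```

```text
side4.png 12 281.5 166.16666666666666 [ 0.5457 -0.0605  0.0452] [ 0.539 -0.069  0.041] [ 0.551 -0.046  0.053]
side3.png 12 281.5 166.16666666666666 [ 0.5459 -0.0611  0.0449] [ 0.539 -0.069  0.042] [ 0.552 -0.045  0.054]
B [ 0.54675955 -0.0619831   0.045     ]
mid [0.4349 0.1013 0.2197] [-0.861, 0.717, -0.076, -0.124, 0.06, -0.581]
pre [ 0.5067 -0.0606  0.2147] [-1.011, 1.59, -0.052, -0.124, 0.06, -0.581]
over [ 0.5267 -0.0606  0.1597] [-0.928, 1.646, 0.223, -0.124, 0.06, -0.581]
inn [ 0.5267 -0.0606  0.1357] [-0.928, 1.646, 0.343, -0.124, 0.06, -0.581]
```

```bash
python3 -m inch '[[0,0,-0.05,0,0,0,0],[0,0,-0.15,0,0,0,0],[0,0,-0.28,0,0,0,0],[0,0,-0.4,0,0,0,0],[0,0,-0.5,0,0,0,0],[0,0,-0.5,0,0,0,0]]'
```

```text
clock: 8.9
position: [0.4991, 0.3162, 0.2061]
tool_rot: [-3.14, -0.002, 0.587]
force: [-0.5, -0.3, -1.0]
grip_width: 0.0171
finger_force: 58.4
```

```bash
python3 -m inch '[[-0.1,0.06,-0.05,-0.02,0.01,-0.09,0],[-0.25,0.2,-0.076,-0.04,0.02,-0.19,0],[-0.4,0.33,-0.076,-0.06,0.03,-0.29,0],[-0.55,0.46,-0.076,-0.08,0.04,-0.39,0],[-0.7,0.6,-0.076,-0.1,0.05,-0.49,0],[-0.86,0.717,-0.076,-0.124,0.06,-0.581,0],[-0.86,0.717,-0.076,-0.124,0.06,-0.581,0],[-0.86,0.717,-0.076,-0.124,0.06,-0.581,0]]'
python3 - <<'E'
from g import *
B=loc2w((-.068,-.07,.045)); d=.0968
def tcp(tip,R): return np.array(tip)-d*R.apply([0,0,1])
R=RT(12); s=bot.observe();print(s['qpos'].round(2))
for nm,tip in dict(pre=B+[-.02,0,.075],over=B+[0,0,.02]).items(): print(nm,row(tcp(tip,R),R))
f=grab('scene','scene7.png');f=grab('side','side7.png')
# tip check: steel shaft points below the fingers
P,Rc=cur();print('tip expect',(P+d*Rc.apply([0,0,1])).round(4))
for n in('scene7.png','side7.png'):
    Q=pts(dict(np.load(f'/tmp/{n}.npz'))).reshape(-1,3);Q=Q[np.isfinite(Q[:,0])];l=Rc.inv().apply(Q-P)
    for a,b in((.045,.06),(.06,.075),(.075,.09),(.09,.105)):
        k=(np.hypot(l[:,0],l[:,1])<.02)&(l[:,2]>a)&(l[:,2]<b);print(n,a,k.sum(),l[k].mean(0).round(4) if k.any() else '',l[k][:,2].max().round(4) if k.any() else '')
E
```

```text
clock: 9.9
position: [0.4351, 0.1013, 0.2192]
tool_rot: [2.934, 0.0, 1.502]
force: [0.7, 0.9, 0.7]
grip_width: 0.0174
finger_force: 58.5
[ 0.29  0.28 -0.84  2.19  0.54  0.65 -1.  ]
pre [-0.783, 0.399, 0.107, -0.001, 0.0, -0.001]
over [-0.776, 0.44, 0.397, -0.001, 0.0, -0.001]
tip expect [0.4551 0.1007 0.1244]
scene7.png 0.045 17 [-0.0042  0.0025  0.0543] 0.0599
scene7.png 0.06 16 [-0.0047  0.0026  0.0681] 0.075
scene7.png 0.075 17 [-0.0043  0.0024  0.0823] 0.0892
scene7.png 0.09 5 [-0.0039  0.0015  0.0935] 0.0966
side7.png 0.045 19 [ 0.0037 -0.0021  0.0535] 0.0598
side7.png 0.06 24 [ 0.0031 -0.0016  0.0669] 0.0749
side7.png 0.075 22 [ 0.003  -0.0019  0.0821] 0.0896
side7.png 0.09 7 [ 0.0021 -0.001   0.0922] 0.0963
```

The stylus is straight in the hand and its tip is where expected. Now move over the button.

```bash
python3 -m inch '[[-0.2,0.08,0.02,0,0,0,0],[-0.42,0.2,0.05,0,0,0,0],[-0.62,0.32,0.09,0,0,0,0],[-0.783,0.4,0.107,0,0,0,0],[-0.78,0.41,0.2,0,0,0,0],[-0.776,0.43,0.3,0,0,0,0],[-0.776,0.44,0.397,0,0,0,0],[-0.776,0.44,0.397,0,0,0,0],[-0.776,0.44,0.397,0,0,0,0]]'
python3 - <<'E'
from g import *
B=loc2w((-.068,-.07,.045)); d=.0968
def tcp(tip,R): return np.array(tip)-d*R.apply([0,0,1])
R=RT(12); s=bot.observe();print(s['qpos'].round(2),s['force'].round(1))
for z in(.004,0,-.003,-.005,-.007): print(z,row(tcp(B+[0,0,z],R),R))
f=grab('scene','scene8.png');g=grab('side','side8.png');w=grab('wrist','w8.png')
cv2.imwrite('pics/c8.png',np.hstack([cv2.resize(x['img'][a:a+100,b:b+100,::-1],(400,400),interpolation=cv2.INTER_CUBIC) for x,a,b in((f,130,180),(g,100,230))]))
E
```

```text
clock: 11.12
position: [0.5269, -0.0599, 0.1601]
tool_rot: [2.934, 0.0, 1.504]
force: [0.4, 0.4, -0.2]
grip_width: 0.0174
finger_force: 58.6
[ 0.52  0.49 -0.69  2.07  0.65  0.56 -0.68] [ 0.4  0.4 -0.2]
0.004 [-0.004, -0.018, 0.08, -0.001, 0.0, 0.0]
0 [-0.004, -0.022, 0.1, -0.001, 0.0, 0.0]
-0.003 [-0.004, -0.025, 0.114, -0.001, 0.0, 0.0]
-0.005 [-0.004, -0.027, 0.124, -0.001, 0.0, 0.0]
-0.007 [-0.004, -0.029, 0.134, -0.001, 0.0, 0.0]
```

View pics/c8.png

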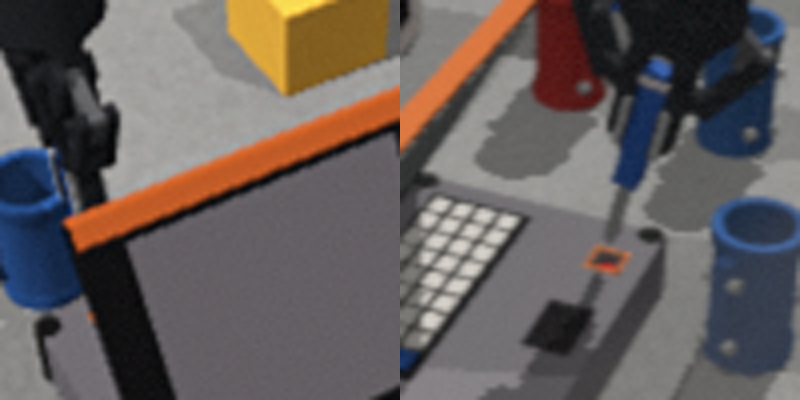

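In the side crop the tip hangs right above the orange-rimmed well at (608,260), and the gripper is clear of the clamp and the screen. Press now, in steps.

```bash
python3 -m inch '[[-0.004,-0.01,0.04,0,0,0,0],[-0.004,-0.018,0.08,0,0,0,0],[-0.004,-0.022,0.1,0,0,0,0],[-0.004,-0.025,0.114,0,0,0,0],[-0.004,-0.025,0.118,0,0,0,0],[-0.004,-0.025,0.118,0,0,0,0]]'; python3 -m inch '[[0,0,0.006,0,0,0,0],[0,0,0.01,0,0,0,0],[0,0,0.01,0,0,0,0],[0,0,0.01,0,0,0,0]]'
python3 -c "
from g import *
P,R=cur();print((P+.0968*R.apply([0,0,1])).round(4))"
```

```text
clock: 12.02
position: [0.5266, -0.0614, 0.1356]
tool_rot: [2.934, 0.001, 1.504]
force: [-1.7, -1.0, 2.8]
grip_width: 0.0173
finger_force: 59.0
clock: 12.52
position: [0.5272, -0.0615, 0.1341]
tool_rot: [2.933, 0.001, 1.503]
force: [-5.9, -0.2, 15.9]
grip_width: 0.0173
finger_force: 61.1
[ 0.5472 -0.0629  0.0394]
```

The force rose to 16 N with the tip 5.6 mm below the button's rest height, so the button is bottomed (about 4 N is enough). Hold briefly and retract.

```bash
python3 -m inch '[[0,0,0,0,0,0,0],[0,0,0,0,0,0,0],[0,0.005,-0.03,0,0,0,0],[0,0.01,-0.1,0,0,0,0],[0,0.01,-0.22,0,0,0,0],[0,0,-0.36,0,0,0,0],[0.15,-0.08,-0.45,0,0,0,0],[0.36,-0.2,-0.5,0,0,0,0],[0.58,-0.32,-0.53,0,0,0,0],[0.78,-0.41,-0.53,0,0,0,0],[0.78,-0.41,-0.53,0,0,0,0],[0.78,-0.41,-0.53,0,0,0,0]]'
python3 - <<'E'
from g import *
f=grab('scene','scene9.png');f=grab('side','side9.png')
P,Rc=cur()
for n in('scene9.png','side9.png'):
    Q=pts(dict(np.load(f'/tmp/{n}.npz'))).reshape(-1,3);Q=Q[np.isfinite(Q[:,0])];l=Rc.inv().apply(Q-P)
    for a,b in((.045,.06),(.075,.09),(.09,.105)):
        k=(np.hypot(l[:,0],l[:,1])<.02)&(l[:,2]>a)&(l[:,2]<b);print(n,a,k.sum(),l[k].mean(0).round(4) if k.any() else '',l[k][:,2].max().round(4) if k.any() else '')
R0=Ro.from_euler('xyz',[np.pi,0,.587])
print(bot.observe()['qpos'].round(2))
for z in(.235,.175,.165,.1045): print(z,row([.4989,.3158,z],R0))
E
python3 ang.py 9 side scene
```

```text
clock: 14.02
position: [0.4357, 0.1008, 0.2206]
tool_rot: [2.934, 0.001, 1.504]
force: [-0.2, -0.6, -0.7]
grip_width: 0.0171
finger_force: 58.6
scene9.png 0.045 15 [-0.003   0.0024  0.054 ] 0.0598
scene9.png 0.075 17 [-0.0029  0.0025  0.082 ] 0.0887
scene9.png 0.09 4 [-0.0025  0.0021  0.0921] 0.0941
side9.png 0.045 20 [ 0.0038 -0.0023  0.0536] 0.0599
side9.png 0.075 22 [ 0.0038 -0.002   0.082 ] 0.0889
side9.png 0.09 6 [ 0.0028 -0.0019  0.0924] 0.0952
[ 0.29  0.28 -0.84  2.19  0.54  0.66 -0.99]
0.235 [1.097, 0.25, -0.023, 0.123, -0.06, 0.58]
0.175 [1.097, 0.188, 0.271, 0.123, -0.06, 0.58]
0.165 [1.097, 0.178, 0.32, 0.123, -0.06, 0.58]
0.1045 [1.097, 0.116, 0.616, 0.123, -0.06, 0.58]
screen deg (np.int64(279), np.float64(60.29999999999983), np.float64(-0.002999999999999975)) 309
screen deg (np.int64(1342), np.float64(59.699999999999825), np.float64(0.015000000000000041)) 4471
```

```bash
python3 -m inch '[[0.12,0.02,0,0.02,-0.01,0.09,0],[0.3,0.06,0,0.04,-0.02,0.19,0],[0.48,0.1,0,0.06,-0.03,0.29,0],[0.66,0.15,0,0.08,-0.04,0.39,0],[0.83,0.2,0,0.1,-0.05,0.49,0],[0.98,0.24,0,0.123,-0.06,0.58,0],[0.98,0.24,0,0.123,-0.06,0.58,0],[0.98,0.24,0,0.123,-0.06,0.58,0]]'
python3 - <<'E'
from g import *
R0=Ro.from_euler('xyz',[np.pi,0,.587])
for z in(.21,.175): print(z,row([.4989,.3158,z],R0))
print(bot.observe()['qpos'].round(2))
E
```

```text
clock: 15.22
position: [0.4957, 0.2926, 0.2297]
tool_rot: [3.141, 0.001, 0.59]
force: [-0.2, -0.4, -1.0]
grip_width: 0.0175
finger_force: 58.5
0.21 [0.078, -0.088, 0.098, 0.0, 0.0, 0.002]
0.175 [0.078, -0.088, 0.273, 0.0, 0.0, 0.002]
[-0.17  0.53 -0.66  1.73  0.38  1.01 -1.95]
```

```bash
python3 -m inch '[[0.04,-0.045,0.1,0,0,0,0],[0.078,-0.088,0.18,0,0,0,0],[0.078,-0.088,0.248,0,0,0.002,0],[0.078,-0.088,0.248,0,0,0.002,0],[0.078,-0.088,0.248,0,0,0.002,0]]'
python3 - <<'E'
from g import *
import m
f=grab('scene','scene10.png');g=grab('side','side10.png');w=grab('wrist','w10.png')
P,Rc=cur();print(P.round(4))
for n in('scene10.png','side10.png','w10.png'):
    F=dict(np.load(f'/tmp/{n}.npz'));Q=pts(F,n[0]=='w');k=(np.hypot(Q[...,0]-P[0],Q[...,1]-P[1])<.015)&(Q[...,2]>.085)&(Q[...,2]<.12)
    print(n,k.sum(),Q[k].mean(0).round(4),Q[k].min(0).round(4),Q[k].max(0).round(4))
    y=Q[m.masks(F)['yellow']];y=y[np.isfinite(y[:,0])];y=y[(np.abs(y[:,0]-.5)<.06)&(np.abs(y[:,1]-.315)<.06)&(np.abs(y[:,2]-.06)<.005)]
    print('  stand',cv2.minAreaRect(y[:,:2].astype(np.float32)*1000))
for z in(.125,.1045): print(row([.4989,.3155,z],Ro.from_euler('xyz',[np.pi,0,.587])))
cv2.imwrite('pics/c10.png',np.hstack([cv2.resize(x['img'][a:a+100,b:b+100,::-1],(400,400),interpolation=cv2.INTER_CUBIC) for x,a,b in((f,80,255),(g,210,200))]))
E
```

```text
clock: 15.85
position: [0.499, 0.3166, 0.1807]
tool_rot: [3.141, -0.0, 0.586]
force: [0.7, 0.1, -0.3]
grip_width: 0.0174
finger_force: 58.5
[0.4991 0.3167 0.1809]
scene10.png 29 [0.5003 0.312  0.1034] [0.4942 0.3085 0.085 ] [0.5055 0.3172 0.1184]
  stand ((499.69952392578125, 313.3563232421875), (68.99957275390625, 70.90979766845703), 7.430342197418213)
side10.png 54 [0.4963 0.3197 0.1039] [0.4927 0.3149 0.0876] [0.5023 0.3229 0.1181]
  stand ((494.17510986328125, 324.47674560546875), (65.34874725341797, 51.90843200683594), 7.6080145835876465)
w10.png 185 [0.5028 0.3176 0.1059] [0.497  0.3116 0.0899] [0.5048 0.3206 0.12  ]
  stand ((498.8556823730469, 314.8367614746094), (69.98390197753906, 69.76141357421875), 7.109508514404297)
[-0.005, 0.004, 0.28, 0.0, -0.001, -0.001]
[-0.005, 0.004, 0.382, 0.0, -0.001, -0.001]
```

View pics/c10.png

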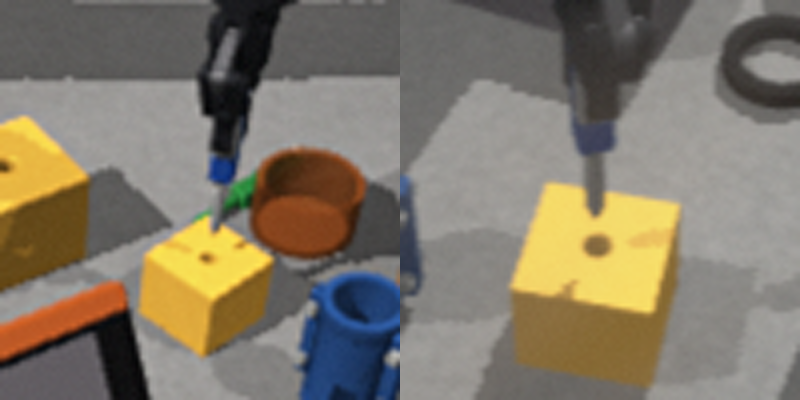

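The crops show the tip at scene (215,228) and side (596,213). The hole mouth is at scene (207,258) and side (597,243). Compare the two by rays.

```bash
python3 - <<'E'
from g import *
def ray(n,u,v,z):
    f=dict(np.load(f'/tmp/{n}.npz'));fl=192/np.tan(np.radians(f['vfov']/2));R=cv2.Rodrigues(f['rvec'])[0];C=-R.T@f['tvec']
    d=R.T@np.array([(u-f['cx'])/fl,(v-f['cy'])/fl,1]);return (C+d*(z-C[2])/d[2]).round(4)
# hole centroid = dark pixels within the yellow top
for n,u0,v0,tu,tv in(('scene10.png',306.4,144.1,308.4,136.6),('side10.png',248.9,270.4,248.6,262.9)):
    f=dict(np.load(f'/tmp/{n}.npz'));u0i,v0i=int(round(u0)),int(round(v0))
    p=f['img'][v0i-4:v0i+5,u0i-5:u0i+6].astype(float).sum(2); w=np.clip(np.median(p)*.85-p,0,None); V,U=np.mgrid[v0i-4:v0i+5,u0i-5:u0i+6]
    hu,hv=(w*U).sum()/w.sum(),(w*V).sum()/w.sum()
    print(n,'hole',ray(n,u0,v0,.058),'centroid',hu.round(2),hv.round(2),ray(n,hu,hv,.058),'tip',[ray(n,tu,tv,z) for z in(.0835,.086)])
E
```

```text
scene10.png hole [0.4985 0.3123 0.058 ] centroid 306.12 144.04 [0.4978 0.3118 0.058 ] tip [array([0.4966, 0.3181, 0.0835]), array([0.4988, 0.3159, 0.086 ])]
side10.png hole [0.4993 0.3137 0.058 ] centroid 248.77 271.06 [0.499  0.3154 0.058 ] tip [array([0.4987, 0.3161, 0.0835]), array([0.4979, 0.3181, 0.086 ])]
```

```bash
python3 -m inch '[[-0.005,0.006,0.03,0,0,0,0],[-0.005,0.006,0.08,0,0,0,0],[-0.005,0.006,0.14,0,0,0,0],[-0.005,0.006,0.2,0,0,0,0],[-0.005,0.006,0.26,0,0,0,0],[-0.005,0.006,0.32,0,0,0,0],[-0.005,0.006,0.34,0,0,0,0],[-0.005,0.006,0.34,0,0,0,0]]'
python3 -c "
from g import *
s=bot.observe();print(s['position'].round(4),s['force'].round(1),s['moment'].round(2))"
```

```text
clock: 17.0
position: [0.4987, 0.3153, 0.1122]
tool_rot: [3.142, 0.0, 0.586]
force: [0.2, 0.1, -0.7]
grip_width: 0.0173
finger_force: 58.5
[0.4987 0.3153 0.1122] [ 0.2  0.1 -0.7] [-0.04  0.02  0.01]
```

It slides in freely. Lower to the shoulder.

```bash
python3 -m inch '[[0,0,0.015,0,0,0,0],[0,0,0.03,0,0,0,0],[0,0,0.036,0,0,0,0],[0,0,0.036,0,0,0,0]]';python3 -m inch '[[0,0,0.004,0,0,0,0],[0,0,0.008,0,0,0,0],[0,0,0.008,0,0,0,0]]'
```

```text
clock: 17.5
position: [0.4987, 0.3152, 0.1052]
tool_rot: [3.142, 0.0, 0.586]
force: [-0.3, 0.3, -0.6]
grip_width: 0.0174
finger_force: 58.5
clock: 17.88
position: [0.4989, 0.3154, 0.1047]
tool_rot: [3.141, -0.001, 0.586]
force: [-4.4, -3.6, 19.2]
grip_width: 0.0171
finger_force: 61.5
```

There's 19 N at TCP z = 0.1047, the same height as at the grasp, so the shoulder is seated. Release, rise and look.

```bash
python3 -m inch '[[0,0,-0.004,0,0,0,0],[0,0,-0.004,0,0,0,0.15],[0,0,-0.004,0,0,0,0.4],[0,0,-0.004,0,0,0,0.7],[0,0,-0.004,0,0,0,0.7],[0,0,-0.004,0,0,0,0.7],[0,0,-0.1,0,0,0,0.7],[0,0,-0.25,0,0,0,0.7],[0,0,-0.45,0,0,0,0.7],[0,0,-0.7,0,0,0,0.7],[0,0,-0.9,0,0,0,0.7],[0,0,-0.9,0,0,0,0.7]]'
python3 w.py w11.png; python3 ang.py 11 side scene; cp m.py m2.py; sed -i "s/{n}0.png/{n}11.png/" m2.py; python3 m2.py | grep -E "(side|scene) (blue|red|green)" | grep -E " 0\.(4|5|6)"|cut -c1-170 | head -30
python3 -c "
import cv2,numpy as np
g=cv2.imread('pics/side11.png');w=cv2.imread('pics/w11.png')
cv2.imwrite('pics/c11.png',np.hstack([cv2.resize(g,None,fx=.85,fy=.85),cv2.resize(w,None,fx=.7,fy=.85)])[:,:800])"
```

```text
clock: 19.38
position: [0.4993, 0.3161, 0.2878]
tool_rot: [3.141, -0.006, 0.586]
force: [-0.3, 0.8, -0.4]
grip_width: 0.0601
finger_force: 0.0
blue 304 [0.4992 0.3146 0.1469] ((499.1715393066406, 314.56939697265625), (16.038930892944336, 15.98012638092041), 33.19426345825195)
yellow 2044 [0.5119 0.3163 0.0592] ((499.4035949707031, 314.8987121582031), (69.92833709716797, 69.2177963256836), 7.601633071899414)
screen deg (np.int64(112), np.float64(59.999999999999815), np.float64(-0.001999999999999974)) 124
screen deg (np.int64(1321), np.float64(59.79999999999983), np.float64(0.015000000000000041)) 4471
scene blue [169   2] 104 lo [-0.775  0.405  0.051] hi [-0.726  0.488  0.077] top ctr [-0.748  0.434  0.076]
scene blue [187  55] 138 lo [-0.992  0.536 -0.366] hi [-0.897  0.622 -0.327] top ctr [-0.938  0.581 -0.327]
scene blue [171  61] 86 lo [-0.986  0.417 -0.362] hi [-0.895  0.495 -0.326] top ctr [-0.922  0.463 -0.328]
scene blue [187 186] 796 lo [ 0.423 -0.102  0.006] hi [ 0.478 -0.041  0.101] top ctr [ 0.524 -0.076  0.159]
scene blue [106 249] 1113 lo [ 0.495 -0.351  0.007] hi [ 0.551 -0.295  0.101] top ctr [ 0.521 -0.322  0.099]
scene blue [ 28 343] 4534 lo [ 0.564 -0.583  0.003] hi [ 0.75  -0.492  0.1  ] top ctr [ 0.661 -0.515  0.099]
scene red [118 302] 1276 lo [ 0.64  -0.372  0.009] hi [ 0.699 -0.319  0.101] top ctr [ 0.667 -0.345  0.1  ]
scene green [315 128] 33 lo [0.404 0.42  0.001] hi [0.418 0.443 0.019] top ctr [0.411 0.433 0.018]
side blue [305  83] 2774 lo [ 0.497 -0.751  0.006] hi [ 0.751 -0.29   0.099] top ctr [ 0.604 -0.218  0.302]
side blue [315 156] 95 lo [ 0.429 -0.092  0.091] hi [ 0.475 -0.037  0.101] top ctr [ 0.451 -0.064  0.099]
side red [276 108] 271 lo [ 0.46  -0.368  0.006] hi [0.666 0.312 0.412] top ctr [0.456 0.315 0.43 ]
side green [270 359] 450 lo [0.396 0.389 0.011] hi [0.416 0.498 0.02 ] top ctr [0.405 0.461 0.018]
```

View pics/c11.png

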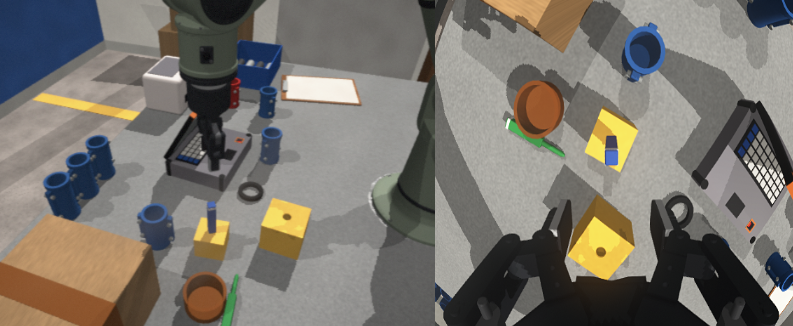

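The stylus stands in the small stand at composite (211,218), with its top at 0.147 m as at the start. The screen is at about 59.9°, the front clamp and red clamp are unmoved, and the robot is clear of everything. I'm handing the job in.

```bash
python3 -c "
from workcell import bot
print(bot.job_done())"
```

```text
the job is handed in; nothing more can be done
None
```

The job is handed in: the screen was left at about 60°, the button was pressed to the bottom and the stylus is back fully home; the bystanders I re-measured hadn't moved, but the green look-alike stylus toppled by itself early on, with the arm nowhere near it.

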